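Lock the bayonet plug into the dust port and hold it

TASK

On the bench's dust-extraction port, swing the latch bar right away from the mouth, then take the plug with the two side lugs, push it down into the port against its spring and turn it a quarter turn clockwise (seen from above) until it stops. The port's shutter spring turns the plug back if you let go, so do not release it: finish while still gripping the plug, in and fully turned, so that I can drive the locking screw. Leave the plain cap, jar and offcut where they are.

Things in the scene. Friction and masses are not known exactly. Their poses are not given: they have to be found in the camera images.
- port_mouth (a point): centre of the mouth in the level top face of a fixed aluminium block 100 x 100 x 52 mm (top 52 mm above the bench); z up. Round hole, 44 mm diameter, through a 7 mm wall, hollow below; two notches 16 mm wide reach 31 mm from the centre along its +x and -x. A low duct stub, 90 mm long, leaves the +x side; the latch pivot is on the +y side
- latch_pivot (a point): vertical pivot axis of the latch bar, 58 mm from the mouth centre along the mouth's +y, at the underside of the bar, 55 mm above the bench
- latch_knob (a point): half-way up the upright black knob (14 mm diameter, 34 mm tall, standing on the bar from 61 to 95 mm above the bench; the point is 78 mm above it) at the free end of the latch bar, 70 mm from the pivot axis. The bar is steel, 14 mm wide, 6 mm thick, and lies across the mouth 3 mm above the top face at the start
- latch (a joint): angle of the latch bar about its pivot (rad): 0 = straight across the mouth along the mouth's -y; grows anticlockwise seen from above, the knob swinging towards the mouth's +x; stop at 1.75. It is stiff (about 0.05 N m) and stays where it is left. Clear of the mouth from about 1.2
- plug_center (a point): centre of the loose grey bayonet plug, 33.5 mm above its underside; 0.1 to 0.2 kg, 67 mm tall, stands upright; z up. From the underside: grooved foot (0 to 6 mm), shank 40 mm diameter (to 26 mm), flange 64 mm diameter (26 to 31 mm), grip bar 50 mm long along x, 16 mm thick along y (31 to 67 mm). Fits the port either way round (half a turn apart)
- plunger (a joint): how far the port's spring plunger is down (m); 3 N at 0, 6 N at the bottom. With the lugs in the notches the plug meets it when the plug's centre is 21.5 mm above the mouth. From 0.010 down (centre 11.5 mm above) the lugs are below the wall and the plug can turn, clockwise only; at 0.014 (centre 7.5 mm above) the flange lies on the block
- shutter (a joint): turn of the steel key on the plunger, which fits the plug's foot groove (rad): 0 at rest, groove along the notches; grows clockwise seen from above; stop at 1.5. The plug has about 0.15 rad of play on it, so turns some 1.6 rad in all. A return spring (0.06 N m at 0, 0.24 N m at the stop) turns the plug back if let go
- cap: bystander: plain round grey cap without lugs, 64 mm diameter, 42 mm tall, with a round knob; origin at its underside
- jar: bystander: glass jar with a steel lid, 68 mm diameter, 85 mm tall; origin at its underside
- offcut: bystander: wooden offcut 140 x 70 x 27 mm; origin at the centre of its underside
- plug_lugs (a point): on the plug's axis at the height of its two steel side lugs, 11.5 mm above its underside. The lugs point along the plug's +x and -x, as the grip bar does; they are 10 mm wide, 7 mm high (8 to 15 mm above the underside) and reach 28 mm from the axis. They must go down through the notches of the mouth
There are look-alikes about, which are no part of the job. Leave any green look-alike of the part that bears plug_center alone.

How it is judged (in metres and radians):
On the way, in this order (a step that is already met when the one before it is completed fails the run):
1. the latch bar is swung clear of the mouth (value of joint latch above 1.15 rad), for 0.2 s.
2. the plug is pushed in, lugs under the wall of the mouth (value of joint plunger above 0.009 m and horizontal distance between plug_center and port_mouth below 0.006 m and z of plug_center in the frame of port_mouth below 0.013 m), for 0.1 s.
3. the plug is turned a quarter turn clockwise (value of joint shutter above 1.25 rad and value of joint plunger above 0.009 m and horizontal distance between plug_center and port_mouth below 0.006 m), for 0.2 s.
At the end, for the whole second after the job is handed in: Latch at least 1.15 rad open; plug upright (0.12 rad), within 6 mm of the mouth axis, centre under 13 mm above the mouth, plunger over 9 mm down, shutter over 1.25 rad and still, grip bar within 0.3 rad of the mouth y axis, gripped by the fingers with over 2 N (all of step 3 and value of joint latch above 1.15 rad and z of plug_center in the frame of port_mouth below 0.013 m and angle between the x axis of plug_center and the y axis of port_mouth, either way round below 0.3 rad and angle between plug_center's own z axis and vertical below 0.12 rad and contact force between the fingers and plug above 2 N and velocity of joint shutter between -0.1 and 0.1 rad/s); the arm keeps its last pose, push and grip.
It fails at once if the plain cap is disturbed (distance of cap from where it was at the start of the episode above 0.03 m).
It fails at once if the jar is disturbed (distance of jar from where it was at the start of the episode above 0.03 m).
It fails at once if the offcut is disturbed (distance of offcut from where it was at the start of the episode above 0.03 m).
It also fails if it takes over 54 s, if anything falls off the work surface, if the arm or the gripper's body presses on something with over 40 N, if the wrist force passes 120 N, or if a joint passes its speed limit or range.

ROBOT

A 6-joint arm with a two-finger parallel gripper is mounted at the origin on the work surface. World frame = base frame: x ahead of the robot, y to its left, z up, the work surface at z = 0. Lengths are in mm, angles in rad, forces in N, time in s.
With the tool pointing down it reaches from about 400 to 925 mm from the base axis. Payload 12.5 kg.
Tool frame: the origin (TCP) lies between the finger pads; the fingertips stand 14 mm ahead of it and the grasp point (between the pads) lies 5 mm behind it; x points along the fingers, y is the direction in which the jaws open and shut, and the axes are right-handed (so a half turn about x gives the same grasp; the last joint's range is limited). The gripper opens to 95 mm and grips with 3 to 60 N. Pads are 20 mm wide; open, the fingers measure 119 mm over their backs; the gripper's body (75 mm by 180 mm) begins 59 mm behind the grasp point.
Start: joints at [-1.269, 0.491, 1.559, -0, 1.092, -0.106], TCP at [247.893, -573.755, 228.661] pointing down, gripper open.
Joint ranges: [-3.1, 3.1], [-0.84, 2.19], [0.05, 2.79], [-1.13, 4.28], [0.06, 2.93], [-2.69, 2.69]. Speed limits (rad/s): [2.22, 2.22, 2.79, 3.14, 3.14, 3.14].

INTERFACE

Orientations are given as [roll, pitch, yaw] about the fixed x, y, z axes, in that order (R = Rz(yaw) Ry(pitch) Rx(roll)).
In Python, from cell import env, cams gives the robot as it stands.
- The arm moves only by the tool carry_out, never from a script. Its arguments are lists of equal length, an entry for each row: "grip": the closure, from -1 (fully open) to 1 (shut); "linear": the shift along the tool's x, y, z scaled (see below), a list of three; "turn": the turn about the tool's x scaled (see below). In form: {"grip": [grip, ...], "linear": [[tx, ty, tz], ...], "turn": [turn, ...]}. A call has 1 to 5 rows; each row shifts and turns the commanded pose from where the row before left it, along the tool's axes as they then stand; what a row does not reach is not made up. The controller multiplies each number of a shift by 0.5 m and each number of a turn by 180 degrees. A row lasts 1/10 s, in which the tool goes at most 50 mm and 8.59 degrees, less where a joint would pass 70% of its speed; a pose out of reach is approached as far as the arm can. A call with a number of a shift or a turn outside -1 to 1 is refused whole. A call with a gripper value outside its range is refused whole. The fingers move at their own pace and stop on an object; the grip force is fixed at half the most. Time passes only in rows, so rows that do not move let the fingers close. It gives the time, the measured TCP pose, the force and the opening at its end, in the units of the state.
- env.state(): the state, without advancing time (a new reading comes with each control period).
- cams.read_camera(name): name is "scene" or "top" or "wrist"; returns the picture (384x512x3 uint8, blue, green, red); there is no depth.
- cams.camera_info(name): a dict with "fx", "fy", "cx", "cy" (pixels), "view" (4x4, takes a point from world to camera coordinates). Camera axes: x right, y down, z forward; pixel columns grow to the right and rows downward; lengths in mm; the calibration is good to about 2 mm. A picture is of the moment at which its call begins: read the wrist's pose just before it. camera_info takes no time and is no camera call; for the wrist camera it gives the pose at the moment of the call.
- env.job_done(): hands the job in, once; it reports no verdict.
The state is a dict: "t": time; "joints": joint angles; "qvel": joint speeds; "tau": joint torques, N m; "eef_pos": TCP position; "tcp_rot": TCP orientation; "ft_force": force on the tool from outside, world axes, zero at the start; "moment": the same for the moment, N m; "opening": opening from 0.0 (shut) to 1.0 (fully open).
Only numpy, scipy, OpenCV 4.12 (cv2) and the standard library are available. Lean on these libraries where they do the work, as an engineer would, in place of code of your own. Each camera call takes 0.05 s, during which the arm holds its last target. There are 200 camera calls.

## Working session

There is one attempt and no reset: what is moved stays moved. The work goes in short steps, Python scripts to look and compute and a tool call to move; the robot and the scene stay as the last step left them, time stands still between calls to the robot, and variables do not carry over. Pictures are saved under pics/ and viewed, about 8 in all and at most 12, crops included, and the job is handed in when it is done.

Besides the shell and the picture viewer there is one more tool, called as a command line: name --pt "numbers of a row" for each row, then --argument value for the rest. carry_out: Moves the arm, as the interface text tells. Shifts and turns lie within -1 to 1; 1 stands for 0.5 m of shift or 180 degrees of turn. Its arguments: {"type":"object","properties":{"grip":{"type":"array"},"linear":{"type":"array"},"turn":{"type":"array"}},"required":["grip","linear","turn"]}

```bash
ls; mkdir -p pics; python3 - <<'E'
from cell import env,cams
import cv2,json
s=env.state();print(s)
for n in("scene","top"):
    im=cams.read_camera(n);cv2.imwrite(f"pics/{n}0.png",im);cv2.imwrite(f"pics/{n}0b.png",cv2.resize(im,(800,600),interpolation=cv2.INTER_CUBIC))
    print(n,cams.camera_info(n))
print(cams.camera_info("wrist"))
E
```

```text
pics
{'t': 0.0, 'joints': array([-1.26862765e+00,  4.91542825e-01,  1.55942267e+00, -2.57930153e-05,
        1.09170488e+00, -1.05603532e-01]), 'qvel': array([-0.00193571, -0.00022041,  0.00159878,  0.00162311, -0.0006986 ,
        0.00062268]), 'tau': array([-1.20783579e-04, -6.12645078e+01, -2.58183450e+01,  6.93712919e-02,
        4.82155848e-02, -1.51676049e-04]), 'eef_pos': array([ 247.80139919, -573.5390732 ,  228.08136135]), 'tcp_rot': array([-1.65517658,  1.56971836,  1.89420019]), 'ft_force': array([ 0.21753168, -0.05981551,  0.07980766]), 'moment': array([ 0.0068516 , -0.00225327,  0.00697394]), 'opening': 0.9997149049832798}
scene {'fx': 350.29153838156367, 'fy': 350.29153838156367, 'cx': 255.19350656709554, 'cy': 189.0016375992964, 'view': array([[ 8.88502497e-02,  9.95847554e-01,  1.98313612e-02,
        -4.86060373e+00],
       [ 6.33101696e-01, -4.10926904e-02, -7.72977124e-01,
        -2.63403357e+02],
       [-7.68952454e-01,  8.12344788e-02, -6.34123871e-01,
         1.36308006e+03],
       [ 0.00000000e+00,  0.00000000e+00,  0.00000000e+00,
         1.00000000e+00]
[... 215 characters left out ...]
99162879e-01,  1.05528754e-02, -3.95244023e-02,
         4.76440548e+02],
       [ 3.94249513e-02, -9.47147837e-03, -9.99177644e-01,
         1.24111997e+03],
       [ 0.00000000e+00,  0.00000000e+00,  0.00000000e+00,
         1.00000000e+00]])}
{'fx': 265.38892382442776, 'fy': 265.38892382442776, 'cx': 253.86605551219012, 'cy': 192.37196036222818, 'view': array([[ 3.96902072e-01, -9.17859985e-01, -1.33917941e-03,
        -6.24972961e+02],
       [-8.80263634e-01, -3.81057112e-01,  2.82721438e-01,
        -3.14666374e+01],
       [-2.60008999e-01, -1.11033894e-01, -9.59201123e-01,
         3.92654121e+02],
       [ 0.00000000e+00,  0.00000000e+00,  0.00000000e+00,
         1.00000000e+00]])}
```

View pics/top0b.png

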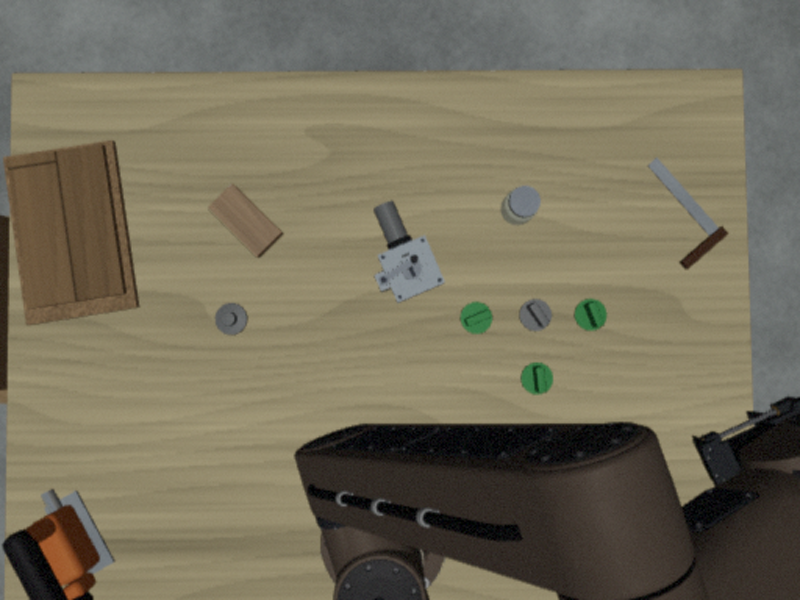

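View pics/scene0b.png

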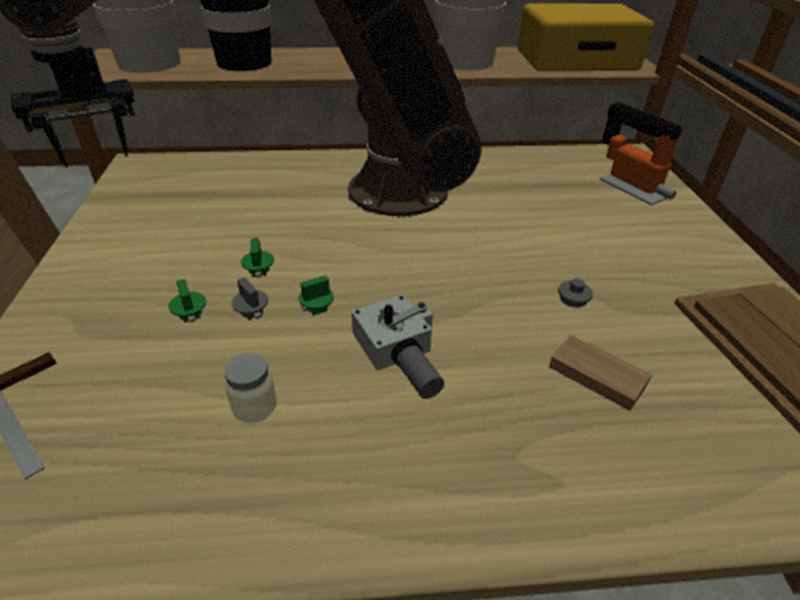

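The top view shows the port at about (409,268), its duct stub going up-left to (386,210), the latch pivot on the left at (383,281) and the knob near (412,260). The grey plug is at (535,315) with green look-alikes at (476,318), (590,314) and (537,378). The cap is at (231,319), the jar at (521,204) and the offcut at (245,220). Next I'll enlarge the port and plug.

```bash
python3 - <<'E'
import cv2,numpy as np
im=cv2.imread("pics/top0.png")
a=cv2.resize(im[120:200,225:305],(480,480),interpolation=cv2.INTER_CUBIC)   # x6
b=cv2.resize(im[180:225,320:365],(315,315),interpolation=cv2.INTER_CUBIC) # x7
c=np.zeros((480,800,3),np.uint8);c[:,:480]=a;c[:315,485:]=b
cv2.imwrite("pics/crop.png",c)
E
```

```text
(no output)
```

View pics/crop.png

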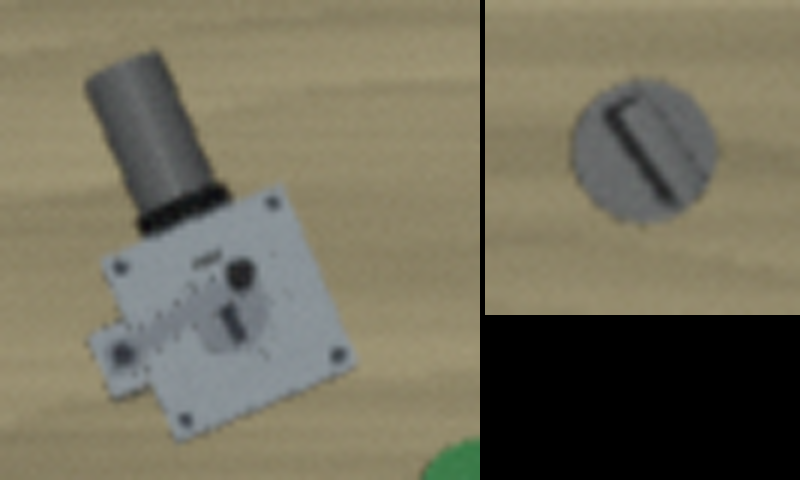

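The enlarged crop shows the block corners at (282,183), (355,365), (178,440) and (103,258), the pivot at (122,353) and the knob top at (240,273). The plug flange is centred at (645,150), with the bar edge running from (608,112) to (672,205).

```bash
cat > h.py <<'E'
import numpy as np
from cell import env,cams
def back(ci,u,v,z):
    V=ci["view"];R=V[:3,:3];t=V[:3,3];C=-R.T@t
    d=R.T@np.array([(u-ci["cx"])/ci["fx"],(v-ci["cy"])/ci["fy"],1.])
    return C+d*(z-C[2])/d[2]
def proj(ci,p):
    q=ci["view"][:3,:3]@np.asarray(p,float)+ci["view"][:3,3]
    return np.array([ci["fx"]*q[0]/q[2]+ci["cx"],ci["fy"]*q[1]/q[2]+ci["cy"]])
E
python3 - <<'E'
from h import *
from scipy.spatial.transform import Rotation as Ro
ci=cams.camera_info("top")
A=lambda u,v,z:back(ci,225+(u+.5)/6-.5,120+(v+.5)/6-.5,z)
B=lambda u,v,z:back(ci,320+(u-485+.5)/7-.5,180+(v+.5)/7-.5,z)
c=[A(u,v,52) for u,v in((282,183),(355,365),(178,440),(103,258))]
s=[A(u,v,52) for u,v in((272,202),(338,355),(186,420),(121,267))]
print("corners",np.round(c,1)); print("mean",np.mean(c,0),np.mean(s,0))
for q in(c,s):
  for d in (q[0]-q[1],q[3]-q[2]): print("xaxis yaw",np.degrees(np.arctan2(d[1],d[0])),np.linalg.norm(d[:2]))
  for d in (q[3]-q[0],q[2]-q[1]): print("yaxis yaw-90",np.degrees(np.arctan2(d[1],d[0]))-90,np.linalg.norm(d[:2]))
print("pivot",A(122,353,61),"knob",A(240,273,95))
print("plug",B(645,150,31)); d=B(672,205,40)-B(608,112,40);print("bar yaw",np.degrees(np.arctan2(d[1],d[0])))
st=env.state();R=Ro.from_euler("xyz",st["tcp_rot"]).as_matrix();print(R.round(3),st["eef_pos"])
for g in((476,318),(590,314),(537,378),(521,204)): print(g,back(ci,g[0]*.64,g[1]*.64,31).round(0))
E
```

```text
corners [[ 602.4  -84.5   52. ]
 [ 509.6 -120.3   52. ]
 [ 472.6  -30.5   52. ]
 [ 565.1    6.5   52. ]]
mean [537.4351553  -57.18781268  52.        ] [537.66656301 -57.05921168  52.        ]
xaxis yaw 21.080346471960922 99.40641030376646
xaxis yaw 21.773801069836907 99.5905333966404
yaxis yaw-90 22.254378011372268 98.32828177693737
yaxis yaw-90 22.373236984296312 97.12704553085405
xaxis yaw 22.56986100810832 84.45066964008355
xaxis yaw 22.38314725821534 84.11299727380135
yaxis yaw-90 22.80399708759225 83.27379780371473
yaxis yaw-90 22.571351845233423 83.54720693813488
pivot [516.21934316  -2.84579933  61.        ] knob [552.19238287 -61.50027225  95.        ]
plug [ 445.63765439 -301.94060539   31.        ]
bar yaw -146.35653918769736
[[-0.     0.397 -0.918]
 [ 0.001 -0.918 -0.397]
 [-1.    -0.001 -0.   ]] [ 247.83752068 -573.55914592  228.11185483]
(476, 318) [ 439. -185.   31.]
(590, 314) [ 445. -411.   31.]
(537, 378) [ 320. -303.   31.]
(521, 204) [ 664. -278.   31.]
```

carry_out --grip '[0,0,0,0,0]' --pt "0.0064 -0.0465 -0.0644" --pt "0.0064 -0.0465 -0.0644" --pt "0.0064 -0.0465 -0.0644" --pt "0.0064 -0.0465 -0.0644" --pt "0.0064 -0.0465 -0.0644" --turn '[0,0,0,0,0]'

```text
t: 0.6
eef_pos: [350.0, -401.7, 212.4]
tcp_rot: [-1.332, 1.571, 2.218]
ft_force: [0.8, -1.1, 0.5]
opening: 0.635
```

carry_out --grip '[0,0,0,0,0]' --pt "0.0064 -0.0465 -0.0644" --pt "0.0064 -0.0465 -0.0644" --pt "0.0064 -0.0465 -0.0644" --pt "0.0064 -0.0465 -0.0644" --pt "0.0064 -0.0465 -0.0644" --turn '[0,0,0,0,0]'

```text
t: 1.1
eef_pos: [451.8, -231.1, 196.4]
tcp_rot: [-0.719, 1.571, 2.83]
ft_force: [0.6, -0.5, 0.4]
opening: 0.497
```

carry_out --grip '[0,0,0,0,0]' --pt "0.0064 -0.0465 -0.0644" --pt "0.0064 -0.0465 -0.0644" --pt "0.0064 -0.0465 -0.0644" --pt "0.0064 -0.0465 -0.0644" --pt "0.0064 -0.0465 -0.0644" --turn '[0,0,0,0,0]'

```text
t: 1.6
eef_pos: [553.5, -60.4, 180.3]
tcp_rot: [-0.408, 1.57, 3.141]
ft_force: [0.9, -0.5, -0.5]
opening: 0.5
```

carry_out --grip '[0,0,0,0]' --pt "0 0 0" --pt "0 0 0" --pt "0 0 0" --pt "0 0 0" --turn '[-0.0455,-0.0455,-0.0455,-0.0455]'

```text
t: 2.0
eef_pos: [552.9, -61.8, 180.3]
tcp_rot: [-1.069, 1.57, 3.058]
ft_force: [0.1, 0.5, -0.2]
opening: 0.502
```

carry_out --grip '[0,0,0,0]' --pt "0 0 0" --pt "0 0 0" --pt "0 0 0" --pt "0 0 0" --turn '[-0.0455,-0.0455,-0.0455,-0.0455]'

```text
t: 2.4
eef_pos: [552.8, -62.0, 180.4]
tcp_rot: [-1.706, 1.57, 2.993]
ft_force: [0.9, 0.3, -0.2]
opening: 0.5
```

carry_out --grip '[0,0,0,0,0]' --pt "0 0 0" --pt "0 0 0" --pt "0 0 0" --pt "0 0 0" --pt "0 0 0" --turn '[-0.0455,-0.0455,-0.0455,-0.0455,0]'

```text
t: 2.9
eef_pos: [552.9, -62.0, 180.4]
tcp_rot: [-2.121, 1.57, -3.137]
ft_force: [0.6, -0.5, 0.8]
opening: 0.499
```

```bash
cat >> h.py <<'E'
from scipy.spatial.transform import Rotation as Ro
import cv2
def pose():
    s=env.state();R=Ro.from_euler("xyz",s["tcp_rot"]).as_matrix()
    return s["eef_pos"],R,np.degrees(np.arctan2(R[1,1],R[0,1])),s
def show():
    p,R,y,s=pose();print("t",round(s["t"],2),"tcp",p.round(1),"yawY",round(y,2),"down",R[:,0].round(3),"F",s["ft_force"].round(1),"M",s["moment"].round(2),"open",round(s["opening"]*95,1),"q",s["joints"].round(2))
def go(p,yaw):
    "tool-scaled shift for turn-first (turn, then shift)"
    q,R,y,s=pose();t=((y-yaw+180)%360-180)/180
    a=np.radians(yaw);Y=np.array([np.cos(a),np.sin(a),0]);X=np.array([0,0,-1.]);Z=np.cross(X,Y)
    d=np.asarray(p,float)-q;print("turn",round(t,4),"then lin",(np.array([d@X,d@Y,d@Z])/500).round(4),"dist",np.linalg.norm(d).round(1))
def snap(name,cam="wrist",box=None,k=None):
    ci=cams.camera_info(cam);im=cams.read_camera(cam);cv2.imwrite(f"pics/{name}.raw.png",im)
    x0,y0,x1,y1=box or (0,0,512,384);k=k or 1.5625
    cv2.imwrite(f"pics/{name}.png",cv2.resize(im[y0:y1,x0:x1],None,fx=k,fy=k,interpolation=cv2.INTER_CUBIC))
    np.save(f"pics/{name}.npy",ci,allow_pickle=True);return ci
E
python3 - <<'E'
from h import *
show();ci=snap("w1")
for p in((537.5,-57.1,52),(552.2,-61.5,95),(516,-3,61)):print(proj(ci,p)*1.5625)
E
```

```text
t 2.9 tcp [552.9 -62.  180.4] yawY 31.77 down [-0. -0. -1.] F [ 0.6 -0.5  0.8] M [-0.03 -0.12 -0.03] open 47.4 q [-0.23  0.45  1.78 -0.    0.91 -0.78]
[380.49175159 277.70468992]
[394.53874562 311.95063962]
[394.82031258 194.22467058]
```

View pics/w1.png

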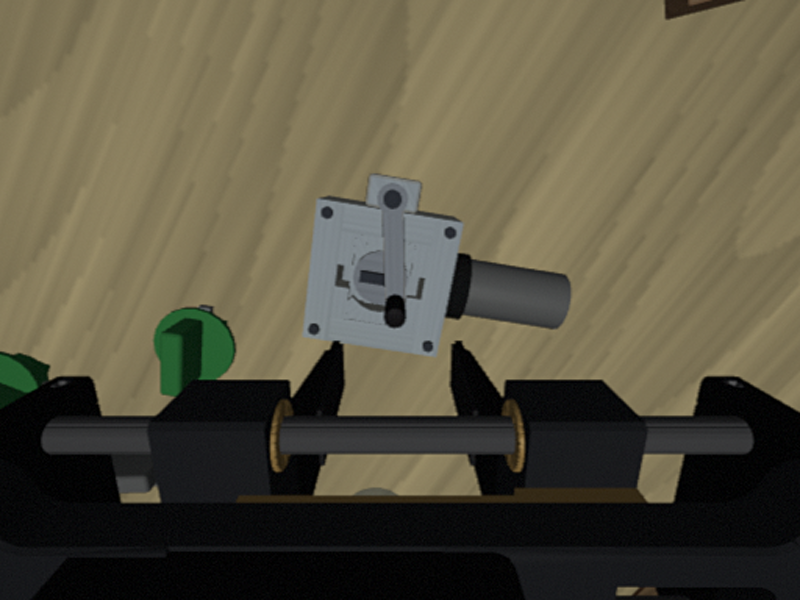

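The wrist view shows the knob at about (396,312), the pivot at (393,198) and the block screws at (327,212), (450,232), (428,346) and (314,328). All of these agree with the estimates, so I'll descend and grip the knob.

carry_out --grip '[0,0,0,0,0]' --pt "0.05 0 0" --pt "0.05 0 0" --pt "0.05 0 0" --pt "0.05 0 0" --pt "0 0 0" --turn '[0,0,0,0,0]'

```text
t: 3.45
eef_pos: [551.6, -61.8, 78.0]
tcp_rot: [-2.336, 1.566, 2.925]
ft_force: [0.2, -0.9, 1.0]
opening: 0.496
```

carry_out --grip '[1,1,1,1,1]' --pt "0 0 0" --pt "0 0 0" --pt "0 0 0" --pt "0 0 0" --pt "0 0 0" --turn '[0,0,0,0,0]'

```text
t: 3.95
eef_pos: [553.1, -62.1, 81.2]
tcp_rot: [0.645, 1.57, -0.374]
ft_force: [1.0, -1.2, 2.1]
opening: 0.14
```

```bash
python3 - <<'E'
from h import *
show();ci=np.load("pics/w1.npy",allow_pickle=True).item()
P=[back(ci,u/1.5625,v/1.5625,52) for u,v in((327,212),(450,232),(428,346),(314,328))]
print(np.mean(P,0))
for d in(P[1]-P[0],P[2]-P[3]):print(np.degrees(np.arctan2(d[1],d[0])),np.linalg.norm(d))
piv=back(ci,393/1.5625,198/1.5625,61);print(piv)
# arc plan: bar direction follows jaw yaw -90
piv=np.array([515.8,-3.2]);q,R,y,s=pose()
k=q[:2]-piv;r=np.linalg.norm(k);print("r",r,"bar dir",np.degrees(np.arctan2(k[1],k[0])))
for a in(7.5,8): # chord in tool axes before turning: +y tangential, radial inward
    a=np.radians(a);print("tang",r*np.sin(a)/500,"radial in",r*(1-np.cos(a))/500)
print("toolZ",R[:,2],"radial",k/r)
E
```

```text
t 3.95 tcp [553.1 -62.1  81.2] yawY 31.63 down [ 0.001 -0.    -1.   ] F [ 1.  -1.2  2.1] M [ 0.01 -0.19 -0.05] open 13.3 q [-0.23  0.59  1.87 -0.    0.68 -0.78]
[538.62582682 -59.94274163  52.        ]
22.67264735241741 84.44477983588393
22.22163145929205 84.72595934984585
[516.24338814  -5.63273825  61.        ]
r 69.76167765565526 bar dir -57.64011246785934
tang 0.01821145229455067 radial in 0.001193641646279371
tang 0.0194178980150281 radial in 0.0013578317028351277
toolZ [ 5.24467557e-01 -8.51430092e-01  7.61356171e-04] radial [ 0.53523555 -0.84470285]
```

carry_out --grip '[1,1,1,1,1]' --pt "0 0.0194 -0.0014" --pt "0 0.0194 -0.0014" --pt "0 0.0194 -0.0014" --pt "0 0.0194 -0.0014" --pt "0 0.0194 -0.0014" --turn '[-0.0444,-0.0444,-0.0444,-0.0444,-0.0444]'

```text
t: 4.45
eef_pos: [580.5, -23.8, 80.9]
tcp_rot: [-2.972, 1.566, 2.996]
ft_force: [-14.6, 2.9, 11.6]
opening: 0.14
```

```bash
python3 - <<'E'
from h import *
show();q=pose()[0][:2]
for piv in((515.8,-3.2),(516.2,-5.0)):
    k=q-np.array(piv);print(np.linalg.norm(k),np.degrees(np.arctan2(k[1],k[0]))+67.6)
E
```

```text
t 4.45 tcp [580.5 -23.8  80.9] yawY 71.94 down [-0.005  0.001 -1.   ] F [-14.6   2.9  11.6] M [0.4  2.4  0.08] open 13.3 q [-0.15  0.62  1.8  -0.    0.73 -1.41]
67.9046166171388 49.94587979801037
66.99653178650671 51.30913727523745
```

carry_out --grip '[1,1,1,1,1]' --pt "0 0.0194 -0.0044" --pt "0 0.0194 -0.0034" --pt "0 0.0194 -0.002" --pt "0 0.0194 -0.0014" --pt "0 0 0" --turn '[-0.0444,-0.0444,-0.0444,-0.0444,0]'

```text
t: 4.95
eef_pos: [579.4, 14.9, 81.0]
tcp_rot: [3.074, 1.567, -2.966]
ft_force: [-9.8, -4.2, 8.4]
opening: 0.141
```

```bash
python3 - <<'E'
from h import *
show();q=pose()[0][:2]
for piv in((515.8,-3.2),(514,-4.0)):
    k=q-np.array(piv);print(np.linalg.norm(k),np.degrees(np.arctan2(k[1],k[0]))+67.6)
E
```

```text
t 4.95 tcp [579.4  14.9  81. ] yawY 103.93 down [-0.004 -0.001 -1.   ] F [-9.8 -4.2  8.4] M [-0.69  1.52  0.11] open 13.4 q [-0.09  0.61  1.81 -0.    0.72 -1.9 ]
66.08893772746062 83.50923484211269
68.03984356013216 83.74161242294565
```

carry_out --grip '[0,0,0,0,0]' --pt "0 0 0" --pt "0 0 0" --pt "-0.04 0 0" --pt "-0.08 0 0" --pt "-0.08 0 0" --turn '[0,0,0,0,0]'

```text
t: 5.45
eef_pos: [581.2, 14.4, 181.4]
tcp_rot: [2.789, 1.57, 3.026]
ft_force: [0.0, -0.3, 0.4]
opening: 0.48
```

carry_out --grip '[0,0,0,0,0]' --pt "0 0 0" --pt "0 0 0" --pt "0 0 0" --pt "0 0 0" --pt "0 0 0" --turn '[0.0446,0.0446,0.0446,0.0446,0.0446]'

```text
t: 5.95
eef_pos: [581.5, 14.4, 180.7]
tcp_rot: [0.449, 1.57, -0.021]
ft_force: [-0.4, 0.3, -0.1]
opening: 0.501
```

carry_out --grip '[0,0,0,0,0]' --pt "0 0 0" --pt "0 0 0" --pt "0 0 0" --pt "0 0 0" --pt "0 0 0" --turn '[0.0446,0.0446,0.0446,0.0446,0.0446]'

```text
t: 6.45
eef_pos: [581.5, 14.4, 180.6]
tcp_rot: [1.184, 1.57, 0.014]
ft_force: [-0.3, 0.2, 0.1]
opening: 0.499
```

carry_out --grip '[0,0,0,0,0]' --pt "0 0 0" --pt "0 0 0" --pt "0 0 0" --pt "0 0 0" --pt "0 0 0" --turn '[0.0446,0.0446,0.0446,0.0446,0.0446]'

```text
t: 6.95
eef_pos: [581.5, 14.4, 180.6]
tcp_rot: [1.85, 1.57, -0.021]
ft_force: [-0.1, 0.2, 0.1]
opening: 0.499
```

carry_out --grip '[0,0,0,0,0]' --pt "0 0 0" --pt "0 0 0" --pt "0 0 0" --pt "0 0 0" --pt "0 0 0" --turn '[0.0446,0.0446,0.0446,0.0446,0.0446]'

```text
t: 7.45
eef_pos: [581.5, 14.4, 180.6]
tcp_rot: [2.503, 1.57, -0.068]
ft_force: [0.4, -0.4, 0.3]
opening: 0.502
```

```bash
python3 - <<'E'
from h import *
show();ci=snap("w2");print(proj(ci,(537.5,-57.1,52))*1.5625)
go((445.6,-301.9,181),-56.4)
E
```

```text
t 7.45 tcp [581.5  14.4 180.6] yawY -57.34 down [ 0. -0. -1.] F [ 0.4 -0.4  0.3] M [-0.05  0.05  0.03] open 47.7 q [-0.09  0.48  1.72  0.    0.94  0.91]
[443.37998731 391.37281015]
turn -0.0079 then lin [-0.0007  0.3765  0.5765] dist 344.3
```

View pics/w2.png

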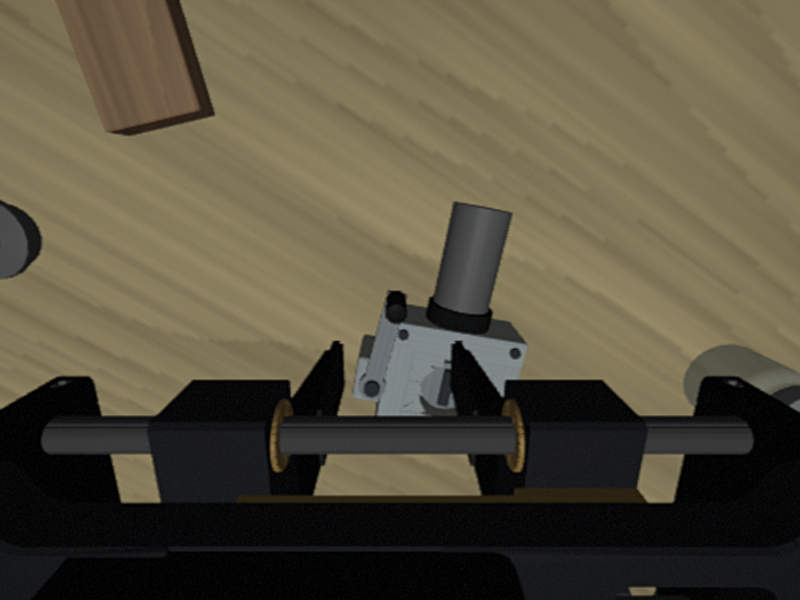

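The latch bar is now along the block's +x-facing left side (pivot at (370,388), knob at (396,305)), clear of the mouth. The mouth is half hidden by a finger. I'll look at it and the plug from better positions on the way.

carry_out --grip '[0,0,0,0,0]' --pt "0 0.0188 0.073" --pt "0 0.0188 0.073" --pt "0 0.0188 0.073" --pt "0 0.0188 0.073" --pt "0 0 0" --turn '[0,0,0,0,-0.005]'

```text
t: 8.0
eef_pos: [477.2, -98.7, 180.8]
tcp_rot: [-0.307, 1.57, -2.857]
ft_force: [0.4, 0.4, -0.1]
opening: 0.501
```

```bash
python3 - <<'E'
from h import *
show();ci=snap("w3",box=(150,100,406,292),k=3)
print((proj(ci,(537.5,-57.1,52))-[150,100])*3)
E
```

```text
t 8.0 tcp [477.2 -98.7 180.8] yawY -56.08 down [-0.001 -0.    -1.   ] F [ 0.4  0.4 -0.1] M [-0.02 -0.08  0.02] open 47.6 q [-0.34  0.36  1.94 -0.    0.84  0.64]
[307.37662538  65.35962488]
```

carry_out --grip '[-0.3,-0.3,-0.3,-0.3,-0.3]' --pt "0.0086 0.0448 0.0599" --pt "0.0086 0.0448 0.0599" --pt "0.0086 0.0448 0.0599" --pt "0.0086 0.0448 0.0599" --pt "0.0086 0.0448 0.0599" --turn '[0,0,0,0,0]'

```text
t: 8.55
eef_pos: [418.0, -274.2, 159.0]
tcp_rot: [1.995, 1.57, -0.552]
ft_force: [1.0, 0.0, -0.4]
opening: 0.65
```

carry_out --grip '[-0.3,-0.3,-0.3]' --pt "0.0086 0.0448 0.0599" --pt "0.0086 0.0448 0.0599" --pt "0 0 0" --turn '[0,0,0]'

```text
t: 8.85
eef_pos: [392.7, -346.9, 149.9]
tcp_rot: [1.467, 1.57, -1.084]
ft_force: [0.1, 0.6, 0.0]
opening: 0.649
```

```bash
python3 - <<'E'
from h import *
show();ci=snap("w4",box=(150,100,406,292),k=3)
print((proj(ci,(445.6,-301.9,31))-[150,100])*3)
E
```

```text
t 8.85 tcp [ 392.7 -346.9  149.9] yawY -56.14 down [ 0.    -0.001 -1.   ] F [0.1 0.6 0. ] M [-0.01 -0.01  0.01] open 61.7 q [-0.85  0.45  1.89 -0.    0.8   0.13]
[285.81627587  79.35631108]
```

View pics/w3.png

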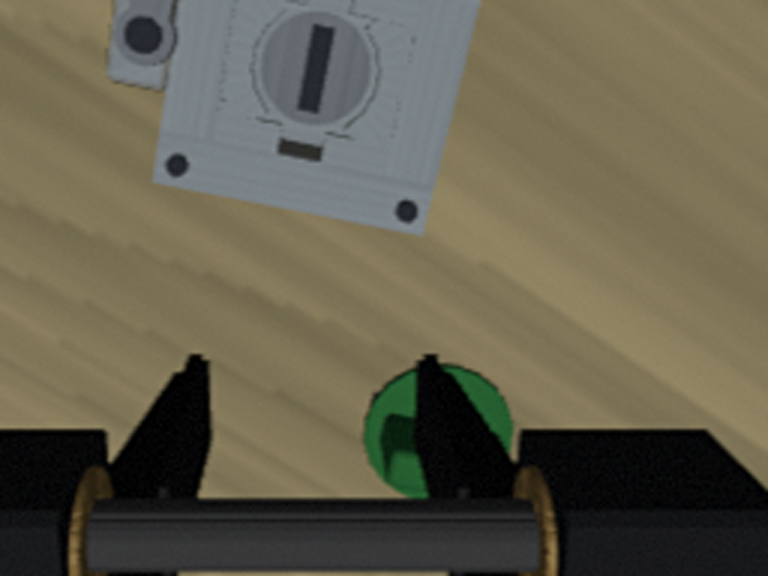

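View pics/w4.png

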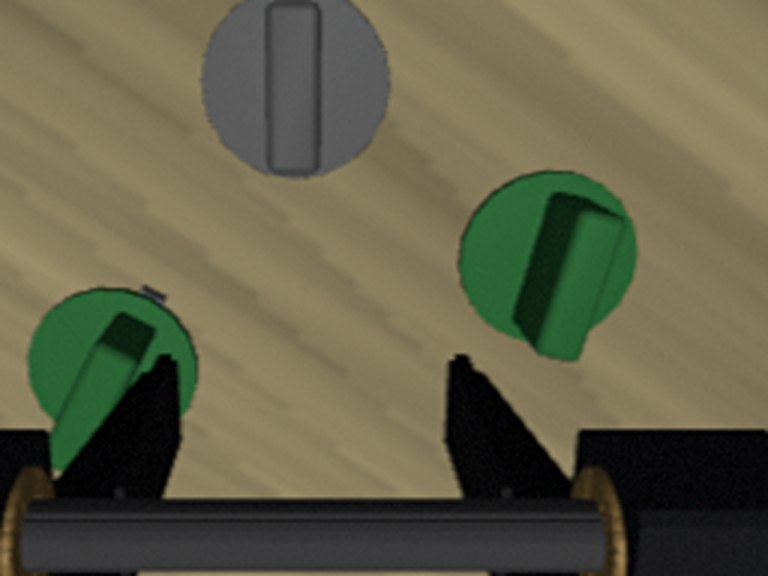

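In w3 (crop, x3, offset 150,100) the mouth is at about (317,68), with screws at (177,165) and (407,211) and the latch gone from over it. In w4 the grey plug's flange spans u 201–390 with its bottom at v 179, and the bar is upright in the image (u 267–320, v 3–175), so it is aligned with the tool's z.

```bash
python3 - <<'E'
from h import *
a=np.load("pics/w3.npy",allow_pickle=True).item();b=np.load("pics/w4.npy",allow_pickle=True).item()
f=lambda ci,u,v,z:back(ci,150+(u+.5)/3-.5,100+(v+.5)/3-.5,z)
s1,s2=f(a,177,165,52),f(a,407,211,52);d=s1-s2;y=d/np.linalg.norm(d);x=np.array([y[1],-y[0],0])
print("dist",np.linalg.norm(d),"yaw",np.degrees(np.arctan2(y[1],y[0]))-90,"centre",(s1+s2)/2+x*42.1,"mouth",f(a,317,68,52),"pivot",f(a,144,35,61))
c1,c2=f(a,153,183,52),f(a,424,235,52);d=c1-c2;y=d/np.linalg.norm(d);x=np.array([y[1],-y[0],0]);print("corner",np.degrees(np.arctan2(y[1],y[0]))-90,(c1+c2)/2+x*50,np.linalg.norm(d))
print("flange",f(b,295.5,85,31),"bar",f(b,294,89,67))
d=f(b,294.5,5,67)-f(b,293.5,172,67);print("bar yaw",np.degrees(np.arctan2(d[1],d[0])),np.linalg.norm(d))
show()
E
```

```text
dist 84.7237099694912 yaw 22.518988301193275 centre [537.90276916 -60.06664465  52.        ] mouth [538.712274   -59.88615954  52.        ] pivot [515.62646626  -6.12614378  61.        ]
corner 22.889152007367187 [537.97635871 -60.05792904  52.        ] 100.43931553403308
flange [ 445.96090255 -305.16229307   31.        ] bar [ 446.63546563 -305.06104324   67.        ]
bar yaw 33.14583762408539 47.715959444708666
t 8.9 tcp [ 393.  -345.1  150.1] yawY -56.13 down [ 0.  0. -1.] F [ 0.3  0.5 -0.1] M [0.02 0.03 0.01] open 61.5 q [-0.85  0.45  1.89  0.    0.8   0.13]
```

carry_out --grip '[-0.3,-0.3,-0.3,-0.3]' --pt "0 -0.0035 -0.0665" --pt "0 -0.0035 -0.0665" --pt "0.06 0 0" --pt "0 0 0" --turn '[0.002,0,0,0]'

```text
t: 9.3
eef_pos: [446.5, -301.3, 118.4]
tcp_rot: [-1.323, 1.567, 2.408]
ft_force: [-0.0, 0.2, 0.0]
opening: 0.651
```

```bash
python3 - <<'E'
from h import *
show();go((446.3,-305.1,50),-56.5)
E
```

```text
t 9.3 tcp [ 446.5 -301.3  118.4] yawY -56.23 down [-0.003  0.003 -1.   ] F [-0.   0.2  0. ] M [-0.04 -0.04  0.01] open 61.8 q [-0.72  0.51  1.88  0.    0.75  0.27]
turn 0.0015 then lin [0.1368 0.0061 0.0046] dist 68.5
```

carry_out --grip '[-0.3,-0.3,-0.3,-0.3,-0.3]' --pt "0 0.006 0.004" --pt "0.05 0 0" --pt "0.05 0 0" --pt "0 0 0" --pt "0 0 0" --turn '[0.0015,0,0,0,0]'

```text
t: 9.8
eef_pos: [446.4, -308.0, 71.6]
tcp_rot: [1.744, 1.57, -0.817]
ft_force: [-0.1, -0.3, 0.0]
opening: 0.649
```

```bash
python3 - <<'E'
from h import *
show();go((446.3,-305.1,50),-56.5)
E
```

```text
t 9.8 tcp [ 446.4 -308.    71.6] yawY -56.74 down [ 0. -0. -1.] F [-0.1 -0.3  0. ] M [ 0.01 -0.01 -0.02] open 61.7 q [-0.73  0.59  1.91 -0.    0.64  0.26]
turn -0.0013 then lin [ 0.0432 -0.0049 -0.003 ] dist 21.8
```

carry_out --grip '[-0.3,-0.3,-0.3,-0.3,-0.3]' --pt "0 -0.005 -0.003" --pt "0.022 0 0" --pt "0.021 0 0" --pt "0 0 0" --pt "0 0 0" --turn '[0,0,0,0,0]'

```text
t: 10.3
eef_pos: [446.0, -304.5, 48.6]
tcp_rot: [-1.237, 1.57, 2.486]
ft_force: [-0.1, -0.1, 0.6]
opening: 0.652
```

carry_out --grip '[1,1,1,1,1]' --pt "0 0 0" --pt "0 0 0" --pt "0 0 0" --pt "0 0 0" --pt "0 0 0" --turn '[0,0,0,0,0]'

```text
t: 10.8
eef_pos: [446.1, -304.6, 49.1]
tcp_rot: [1.638, 1.571, -0.923]
ft_force: [-0.6, 0.1, 0.1]
opening: 0.287
```

carry_out --grip '[1,1]' --pt "0 0 0" --pt "0 0 0" --turn '[0,0]'

```text
t: 11.0
eef_pos: [446.1, -304.6, 49.0]
tcp_rot: [1.199, 1.571, -1.361]
ft_force: [-1.2, 0.6, 0.4]
opening: 0.169
```

```bash
python3 - <<'E'
from h import *
show();go((538.2,-60,150),-247.5)
E
```

```text
t 11.0 tcp [ 446.1 -304.6   49. ] yawY -56.72 down [ 0. -0. -1.] F [-1.2  0.6  0.4] M [-0.04 -0.    0.01] open 16.1 q [-0.72  0.63  1.93 -0.    0.59  0.27]
turn -0.9401 then lin [-0.2019  0.3814  0.3574] dist 280.2
```

carry_out --grip '[1,1,1,1,1]' --pt "-0.02 0 0" --pt "-0.05 0 0" --pt "-0.05 0 0" --pt "-0.05 0 0" --pt "-0.05 0 0" --turn '[0,0,0,0,0]'

```text
t: 11.5
eef_pos: [445.9, -304.4, 160.7]
tcp_rot: [1.474, 1.571, -1.087]
ft_force: [-0.4, -0.1, -1.1]
opening: 0.165
```

carry_out --grip '[1,1,1,1,1]' --pt "0 0 0" --pt "0 0 0" --pt "0 0 0" --pt "0 0 0" --pt "0 0 0" --turn '[-0.047,-0.047,-0.047,-0.047,-0.047]'

```text
t: 12.0
eef_pos: [446.0, -304.5, 159.7]
tcp_rot: [0.892, 1.571, -0.925]
ft_force: [-0.1, -0.1, -1.5]
opening: 0.169
```

carry_out --grip '[1,1,1,1,1]' --pt "0 0 0" --pt "0 0 0" --pt "0 0 0" --pt "0 0 0" --pt "0 0 0" --turn '[-0.047,-0.047,-0.047,-0.047,-0.047]'

```text
t: 12.5
eef_pos: [446.0, -304.4, 159.7]
tcp_rot: [0.174, 1.571, -0.904]
ft_force: [0.0, -0.8, -1.0]
opening: 0.163
```

carry_out --grip '[1,1,1,1,1]' --pt "0 0 0" --pt "0 0 0" --pt "0 0 0" --pt "0 0 0" --pt "0 0 0" --turn '[-0.047,-0.047,-0.047,-0.047,-0.047]'

```text
t: 13.0
eef_pos: [446.0, -304.5, 159.6]
tcp_rot: [-0.692, 1.571, -1.031]
ft_force: [-0.1, -0.7, -1.2]
opening: 0.166
```

```bash
python3 - <<'E'
from h import *
show();go((538.2,-60,155),-247.5)
E
```

```text
t 13.0 tcp [ 446.  -304.5  159.6] yawY 70.53 down [ 0. -0. -1.] F [-0.1 -0.7 -1.2] M [ 0.06 -0.18  0.01] open 15.7 q [-0.72  0.46  1.84 -0.    0.84 -1.95]
turn -0.2332 then lin [0.0093 0.3811 0.3575] dist 261.3
```

carry_out --grip '[1,1,1,1]' --pt "0 0.065 0.001" --pt "0 0.065 0.002" --pt "0 0.065 0.001" --pt "0 0.065 0.001" --turn '[0,0,0,0]'

```text
t: 13.4
eef_pos: [492.7, -181.9, 159.7]
tcp_rot: [-0.37, 1.57, -0.716]
ft_force: [-0.2, -0.9, -0.7]
opening: 0.168
```

carry_out --grip '[1,1,1,1]' --pt "0 0.065 0.002" --pt "0 0.065 0.001" --pt "0 0.065 0.001" --pt "0 0.065 0.002" --turn '[0,0,0,0]'

```text
t: 13.8
eef_pos: [539.6, -60.5, 159.7]
tcp_rot: [-0.412, 1.571, -0.758]
ft_force: [-0.2, -0.3, -1.4]
opening: 0.164
```

carry_out --grip '[1,1,1,1,1]' --pt "0 0 0" --pt "0 0 0" --pt "0 0 0" --pt "0 0 0" --pt "0 0 0" --turn '[-0.0465,-0.0465,-0.0465,-0.0465,-0.0465]'

```text
t: 14.3
eef_pos: [539.3, -61.7, 159.6]
tcp_rot: [-1.086, 1.571, -0.695]
ft_force: [-0.5, 0.3, -2.2]
opening: 0.169
```

carry_out --grip '[1,1,1]' --pt "0 0 0" --pt "0 0 0" --pt "0 0 0" --turn '[0,0,0]'

```text
t: 14.6
eef_pos: [539.4, -61.8, 159.3]
tcp_rot: [-1.004, 1.571, -0.623]
ft_force: [0.3, -0.2, -1.9]
opening: 0.163
```

```bash
python3 - <<'E'
from h import *
show();go((538.2,-60,90),-247.5)
snap("w5",box=(120,120,376,312),k=3)
E
```

```text
t 14.6 tcp [539.4 -61.8 159.3] yawY 111.84 down [ 0. -0. -1.] F [ 0.3 -0.2 -1.9] M [ 0.12 -0.18  0.06] open 15.5 q [-0.24  0.46  1.84 -0.    0.84 -2.19]
turn -0.0037 then lin [ 0.1385  0.0043 -0.0008] dist 69.3
```

View pics/w5.png

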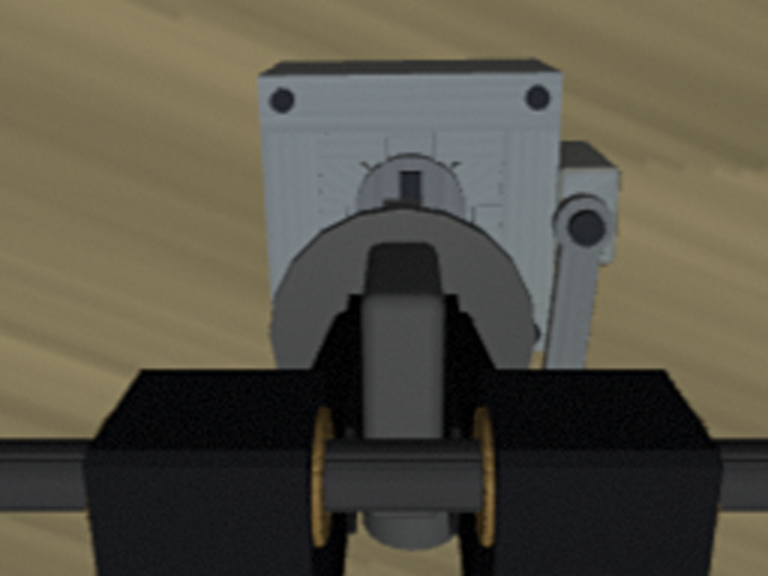

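View w5: the gripped plug sits over the mouth with the latch bar on the right (pivot at (587,228)). The block's far screws are at (283,99) and (538,97), and the flange's far edge is at (404,208). From these I'll check the plug's offset in the grip and the port centre.

```bash
python3 - <<'E'
from h import *
a=np.load("pics/w5.npy",allow_pickle=True).item();q,R,y,s=pose()
f=lambda u,v,z:back(a,120+(u+.5)/3-.5,120+(v+.5)/3-.5,z)
s1,s2=f(538,97,52),f(283,99,52);d=s1-s2;yy=d/np.linalg.norm(d);x=np.array([yy[1],-yy[0],0])
print(np.linalg.norm(d),"yaw",np.degrees(np.arctan2(yy[1],yy[0]))-90,"centre",(s1+s2)/2+x*42.1)
e=f(404,208,141.3);c=e+32*R[:,2];print("flange centre",c,"rel tcp tool y,z",(c-q)@R[:,1],(c-q)@R[:,2],"w",np.linalg.norm(f(271,330,141.3)-f(538,330,141.3)))
pr=lambda p:(proj(a,p)-120+.5)*3-.5
for k in(-25,25):print("bar end top pred",k,pr(q+[0,0,18]+k*R[:,2]))
show()
E
```

```text
84.29752650720451 yaw 22.30564188525996 centre [538.06403448 -59.59262489  52.        ]
flange centre [541.66979177 -60.96004678 141.29986985] rel tcp tool y,z -0.050262490992995096 2.4503958095586027 w 63.554041542684615
bar end top pred -25 [404.63840337 283.23688588]
bar end top pred 25 [404.5617411  513.64082872]
t 14.65 tcp [539.4 -61.8 159.2] yawY 111.88 down [ 0. -0. -1.] F [-0.1  0.4 -1.6] M [ 0.16 -0.16 -0.01] open 15.8 q [-0.24  0.46  1.84 -0.    0.84 -2.19]
```

```bash
python3 - <<'E'
from h import *
from scipy.optimize import least_squares
a=np.load("pics/w5.npy",allow_pickle=True).item();b=np.load("pics/w4.npy",allow_pickle=True).item();q,R,y,s=pose()
# tips in w4 (opening 61.6): same tool->camera geometry as now
for z in(-10,0):print("w4 tips pred",[(((proj(a,q+14*R[:,0]+k*R[:,1]+z*R[:,2])-[150,100]+.5)*3-.5)).round(1) for k in(-30.8,30.8)])
# plug in w4: fit flange circle z=31
th=np.linspace(0,2*np.pi,721)
def ext(c):
    P=np.array([(proj(b,(c[0]+32*np.cos(t),c[1]+32*np.sin(t),31))-[150,100]+.5)*3-.5 for t in th]);return [P[:,0].min()-201,P[:,0].max()-390,P[:,1].max()-179]
r=least_squares(ext,[446,-305]);print("plug fit",r.x,r.fun)
Z=np.array([np.cos(np.radians(-146.1)),np.sin(np.radians(-146.1)),0])
for k in(-25,25):print("bar end pred",((proj(b,np.array([446.3,-305.1,67])+k*Z)-[150,100]+.5)*3-.5).round(1))
g=cv2.imread("pics/w4.png",0)[:,294].astype(int);print(g[150:200:2]);print(g[0:14])
E
```

```text
w4 tips pred [array([180.1, 354.6]), array([448.4, 354.5])]
w4 tips pred [array([182.1, 394.6]), array([446.3, 394.5])]
plug fit [ 446.09734303 -305.08149262] [-0.61921408  0.61960004  0.0435679 ]
bar end pred [ 2.928e+02 -2.000e-01]
bar end pred [294.1 175. ]
[ 87  87  87  87  87  86  86  87  86  78  68  63  67  80  95 112 121 119
 118 117 117 118 120 120 120]
[62 62 61 60 61 65 70 76 80 83 86 89 91 92]
```

carry_out --grip '[1,1,1,1,1]' --pt "0 0.0048 -0.0054" --pt "0.05 0 0" --pt "0.05 0 0" --pt "0 0 0" --pt "0 0 0" --turn '[-0.003,0,0,0,0]'

```text
t: 15.15
eef_pos: [536.0, -60.6, 109.3]
tcp_rot: [2.617, 1.57, 3.011]
ft_force: [0.3, -0.4, -0.8]
opening: 0.163
```

```bash
python3 - <<'E'
from h import *
show();go((536.0,-60.6,96),112.4)
snap("w6",box=(120,120,376,312),k=3)
E
```

```text
t 15.15 tcp [536.  -60.6 109.3] yawY 112.56 down [-0.001  0.    -1.   ] F [ 0.3 -0.4 -0.8] M [ 0.18 -0.16  0.03] open 15.5 q [-0.23  0.53  1.89 -0.    0.72 -2.2 ]
turn 0.0009 then lin [ 0.0266 -0.0001  0.    ] dist 13.3
```

View pics/w6.png

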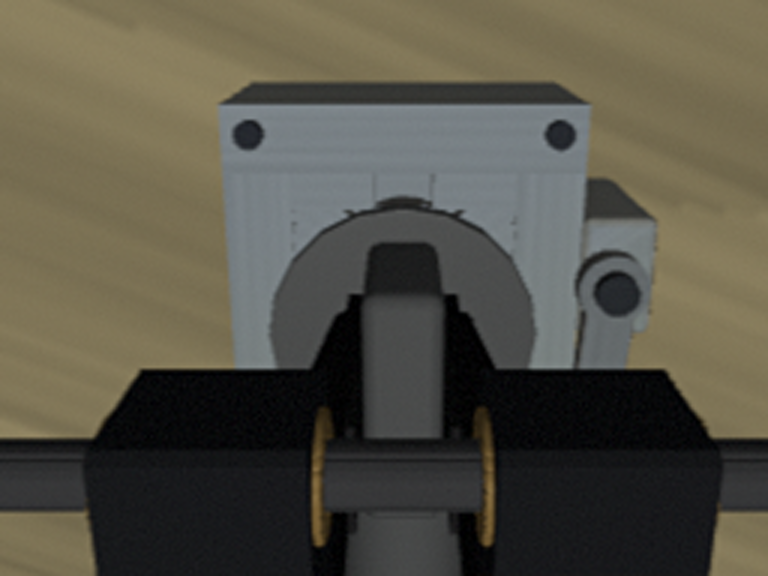

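View w6: the screws at (248,135) and (561,134) are centred on u=404.5, the same as the flange (271–538), and the notch edges are square to the bar. I'll lower gently and watch the force.

carry_out --grip '[1,1,1,1]' --pt "0.01 0 0" --pt "0.01 0 0" --pt "0.006 0 0" --pt "0 0 0" --turn '[0,0,0,0]'

```text
t: 15.6
eef_pos: [535.9, -60.6, 95.7]
tcp_rot: [2.657, 1.57, 3.051]
ft_force: [-0.2, -0.2, -1.4]
opening: 0.168
```

```bash
python3 - <<'E'
from h import *
show();go((536.0,-60.6,89),112.4)
a=np.load("pics/w6.npy",allow_pickle=True).item()
f=lambda u,v,z:back(a,120+(u+.5)/3-.5,120+(v+.5)/3-.5,z)
s1,s2=f(561,134,52),f(248,135,52);d=s1-s2;yy=d/np.linalg.norm(d);x=np.array([yy[1],-yy[0],0])
print(np.linalg.norm(d),"yaw",np.degrees(np.arctan2(yy[1],yy[0]))-90,"centre",(s1+s2)/2+x*42.1)
E
```

```text
t 15.6 tcp [535.9 -60.6  95.7] yawY 112.57 down [-0.  0. -1.] F [-0.2 -0.2 -1.4] M [ 0.1  -0.09 -0.05] open 15.9 q [-0.24  0.55  1.9  -0.    0.69 -2.2 ]
turn 0.0009 then lin [ 0.0134 -0.0001  0.0002] dist 6.7
84.98509835385946 yaw 22.75259692627168 centre [538.40033392 -59.2864597   52.        ]
```

carry_out --grip '[1,1,1,1]' --pt "0.007 0 0" --pt "0.007 0 0" --pt "0 0 0" --pt "0 0 0" --turn '[0,0,0,0]'

```text
t: 16.0
eef_pos: [536.1, -60.6, 89.1]
tcp_rot: [-1.57, 1.571, -1.176]
ft_force: [0.1, -0.8, -0.8]
opening: 0.163
```

```bash
python3 - <<'E'
from h import *
show()
E
```

```text
t 16.0 tcp [536.1 -60.6  89.1] yawY 112.57 down [ 0. -0. -1.] F [ 0.1 -0.8 -0.8] M [ 0.15 -0.07 -0.01] open 15.5 q [-0.24  0.56  1.9  -0.    0.68 -2.2 ]
```

Lugs are in the notches with no contact force. Pushing down about 13 mm.

carry_out --grip '[1,1,1,1,1]' --pt "0.008 0 0" --pt "0.008 0 0" --pt "0.009 0 0" --pt "0 0 0" --pt "0 0 0" --turn '[0,0,0,0,0]'

```text
t: 16.5
eef_pos: [536.2, -60.7, 76.5]
tcp_rot: [-0.999, 1.571, -0.605]
ft_force: [0.2, -0.5, 3.7]
opening: 0.169
```

```bash
python3 - <<'E'
from h import *
show()
E
```

```text
t 16.5 tcp [536.2 -60.7  76.5] yawY 112.57 down [ 0. -0. -1.] F [ 0.2 -0.5  3.7] M [ 0.2  -0.21  0.01] open 16.0 q [-0.24  0.58  1.91 -0.    0.65 -2.2 ]
```

carry_out --grip '[1,1,1,1,1]' --pt "0 0.0006 0" --pt "0 0.0006 0" --pt "0 0.0006 0" --pt "0 0.0006 0" --pt "0 0 0" --turn '[0.04,0.04,0.04,0.04,0]'

```text
t: 17.0
eef_pos: [535.8, -59.6, 76.7]
tcp_rot: [-1.125, 1.57, -1.235]
ft_force: [-0.6, -1.9, 3.4]
opening: 0.168
```

```bash
python3 - <<'E'
from h import *
show()
E
```

```text
t 17.0 tcp [535.8 -59.6  76.7] yawY 83.68 down [ 0. -0. -1.] F [-0.6 -1.9  3.4] M [-0.28 -0.06  0.09] open 15.9 q [-0.23  0.58  1.91 -0.    0.65 -1.69]
```

Turning freely; the force stays small and the moment follows the return spring.

carry_out --grip '[1,1,1,1,1]' --pt "0 0.0006 0" --pt "0 0.0006 0" --pt "0 0.0006 0" --pt "0 0.0006 0" --pt "0 0 0" --turn '[0.04,0.04,0.04,0.04,0]'

```text
t: 17.5
eef_pos: [536.1, -58.8, 76.6]
tcp_rot: [-0.994, 1.57, -1.605]
ft_force: [-1.7, -5.5, 3.6]
opening: 0.168
```

carry_out --grip '[1,1,1,1,1]' --pt "0 0.0006 0" --pt "0 0.0006 0" --pt "0 0.0006 0" --pt "0 0 0" --pt "0 0 0" --turn '[0.04,0.04,0.04,0,0]'

```text
t: 18.0
eef_pos: [536.5, -58.4, 76.6]
tcp_rot: [-0.985, 1.57, -1.968]
ft_force: [-2.4, -7.1, 3.4]
opening: 0.169
```

```bash
python3 - <<'E'
from h import *
show();q,R,y,s=pose();print("plug axis",q+2.4*R[:,2])
E
```

```text
t 18.0 tcp [536.5 -58.4  76.6] yawY 33.64 down [-0.    -0.001 -1.   ] F [-2.4 -7.1  3.4] M [-1.59  0.43  0.15] open 16.0 q [-0.23  0.58  1.91 -0.    0.65 -0.82]
plug axis [537.84010948 -60.41737343  76.59805511]
```

carry_out --grip '[1,1,1,1]' --pt "0 0 0.0015" --pt "0 0 0" --pt "0 0 0" --pt "0 0 0" --turn '[0.035,0.027,0,0]'

```text
t: 18.4
eef_pos: [536.7, -58.5, 76.5]
tcp_rot: [-1.591, 1.57, -2.769]
ft_force: [-3.2, -5.7, 3.6]
opening: 0.166
```

```bash
python3 - <<'E'
from h import *
show();snap("w7",box=(120,120,376,312),k=3);show()
E
```

```text
t 18.4 tcp [536.7 -58.5  76.5] yawY 22.51 down [-0.001 -0.    -1.   ] F [-3.2 -5.7  3.6] M [-0.95  0.53  0.21] open 15.8 q [-0.23  0.58  1.91 -0.    0.65 -0.62]
t 18.45 tcp [536.7 -58.5  76.5] yawY 22.51 down [-0.001 -0.    -1.   ] F [-3.3 -4.6  3.3] M [-0.99  0.56  0.21] open 15.6 q [-0.23  0.58  1.91 -0.    0.65 -0.62]
```

View pics/w7.png

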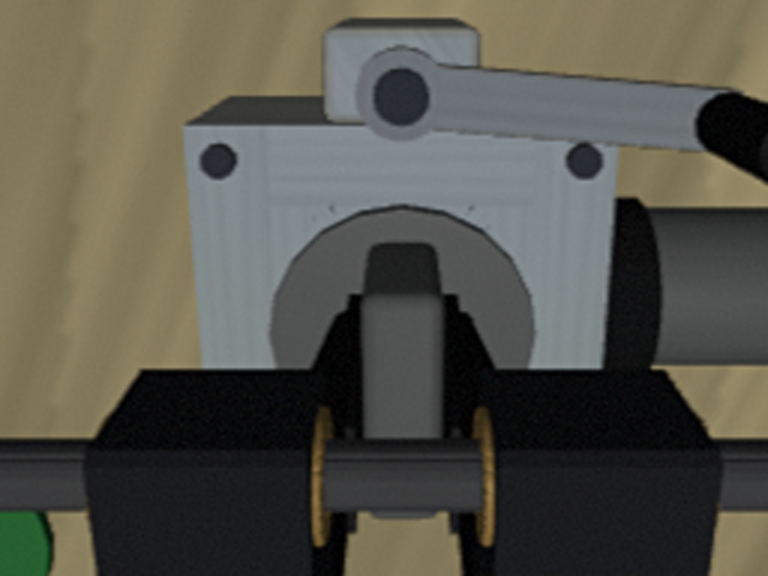

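View w7: the flange (271–535, top at v≈207) lies close on the block. The bar is square to the port's y side (a quarter turn), the latch bar points to the right (knob at (735,130)) clear of the mouth, and the bar is still firmly between the fingers. I'll nudge the last degree to the stop and hold.

carry_out --grip '[1,1,1,1,1]' --pt "0.001 0 0" --pt "0 0 0" --pt "0 0 0" --pt "0 0 0" --pt "0 0 0" --turn '[0.007,0,0,0,0]'

```text
t: 18.95
eef_pos: [536.7, -58.5, 76.0]
tcp_rot: [-1.567, 1.57, -2.767]
ft_force: [-2.8, -4.4, 3.7]
opening: 0.165
```

```bash
python3 - <<'E'
from h import *
show();env.job_done();show()
E
```

```text
t 18.95 tcp [536.7 -58.5  76. ] yawY 21.25 down [-0.001 -0.    -1.   ] F [-2.8 -4.4  3.7] M [-0.89  0.62  0.19] open 15.6 q [-0.23  0.58  1.91 -0.    0.65 -0.6 ]
the job is handed in; nothing more can be done
the job is handed in; nothing more can be done
```

I handed the job in at about 19 s with the plug still gripped, pushed down in the port and turned a quarter turn clockwise. The hand-in gives no verdict, and the joint values below are worked out from the arm's pose and the pictures, not read directly.

- **Latch:** I gripped the knob and swung the bar to about 1.5 rad. The later wrist pictures show it clear of the mouth.
- **Plug:** I took the grey plug with the lugs and put it in half a turn round, so the last joint stayed inside its range. I then turned it about 91° clockwise.
- **Last checks:**
  - The grip opening is 15.6 mm on the 16 mm bar.
  - The plug's centre is about 8.5 mm above the mouth, which puts the plunger about 13 mm down.
  - The tool is vertical, and the bar is within about 2° of the mouth's y axis.
  - The twist on the wrist was 0.19–0.21 N m, close to the return spring's 0.24 N m at the stop.
- **Disagreements:**
  - The top camera put everything about 3 mm off the wrist camera in y. I used the wrist camera, and the lugs went in without contact.
  - The plug sits 2.4 mm off-centre along the bar in the grip, so I corrected for that while turning.
  - A side force of about 5 N remains.
- **Cap, jar and offcut:** I never went near them, but I did not measure their positions again at the end.

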